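# Pack the antenna loading coil away

### The arm

A 6-joint arm with a two-finger parallel gripper is mounted at the origin on the work surface. World frame = base frame: x ahead of the robot, y to its left, z up, the work surface at z = 0. Lengths are in m, angles in rad, forces in N, time in s.
With the tool pointing down it reaches from about 0.35 to 0.775 m from the base axis. Payload 5.5 kg.
Tool frame: the origin (TCP) lies midway between the tips of the shut fingers; the grasp point (between the pads) lies 19 mm behind it; z points along the fingers, y is the line along which they close (so a half turn about z gives the same grasp; the last joint's range is limited). The gripper opens to 85 mm and grips with 20 to 120 N. Pads are 22 mm wide; open, the fingers measure 114 mm over their backs; the gripper's body (76 mm by 85 mm) begins 54 mm behind the grasp point. The pads swing forward as they close: fully open they stand 13 mm farther back than shut.
Start: joints at [1.068, 0.313, 0.046, 1.304, 0, 1.431], TCP at [0.204, 0.538, 0.231] pointing down, gripper open.
Joint ranges: [-2.76, 2.76], [-0.86, 1.69], [-1.03, 1.26], [-2.2, 2.34], [-1.47, 1.5], [-3.14, 3.14]. Speed limits (rad/s): [2.57, 2.57, 3.14, 3.14, 3.14, 3.14].

### API

Orientations are given as a unit quaternion [w, x, y, z].
In Python, from workcell import telemetry, imaging, env gives the robot as it stands. The module is installed in compiled form; this text tells all that it offers.
- The arm moves only by the tool step_arm, never from a script. Its argument "moves" is a list of rows, each a list of 3 entries, a list of its own where there are three numbers: the shift along the tool's x, y, z in mm, then the turn, a rotation vector about the tool's x, y, z in rad, then the finger opening in mm, from 0 to 85.4. A call has 1 to 8 rows; each row is the pose to reach, as a shift and turn from the pose commanded when the call began, along the tool's axes at that moment; what a row does not reach only later rows make up. A row lasts 1/12 s, in which the tool goes at most 41.7 mm and 7.16 degrees, less where a joint would pass 70% of its speed; a pose out of reach is approached as far as the arm can. A call with a gripper value outside its range is refused whole. The fingers move at their own pace and stop on an object; "grip_force" is the grip in N (left out, the last holds). Time passes only in rows, so rows that repeat a pose let the fingers close. It gives the time, the measured TCP pose, the force, the opening and the grip force at its end, in the units of the state.
- telemetry.get_state(): the state, without advancing time (a new reading comes with each control period).
- imaging.read_camera(name): name is "scene" or "top" or "wrist"; returns the picture (384x512x3 uint8, red, green, blue); there is no depth.
- imaging.camera_params(name): a dict with "camera_matrix" (3x3 intrinsics, pixels), "pose" (4x4, takes a point from camera to world coordinates). Camera axes: x right, y up, looking along -z (the intrinsics and any distortion apply to the point x, -y, -z); pixel columns grow to the right and rows downward; lengths in m; the calibration is good to about 2 mm. A picture is of the moment at which its call begins: read the wrist's pose just before it. camera_params takes no time and is no camera call; for the wrist camera it gives the pose at the moment of the call.
- env.hand_in(): hands the job in; it is judged then, once.
The state is a dict: "clock": time; "joint_pos": joint angles; "qvel": joint speeds; "tau": joint torques, N m; "tcp_pos": TCP position; "orientation": TCP orientation; "wrist_force": force on the tool from outside, world axes, zero at the start; "ft_torque": the same for the moment, N m; "finger_gap": finger opening in m; "grip_force": force on a finger pad.
Only numpy, scipy, OpenCV 4.12 (cv2) and the standard library are available. Lean on these libraries where they do the work, as an engineer would, in place of code of your own. Each camera call takes 0.05 s, during which the arm holds its last target. There are 200 camera calls.

### The job

Unscrew the copper-wound loading coil from the stud of the black antenna mount (counter-clockwise seen from above) and lift it straight off once it is free. Stand it upright on the desk and let go, then take it again by its side and lay it down, centred in the empty pair of orange saddles of the grey tray, either way round. Handle it gently, never letting it drop, and leave everything else where it is.

Things in the scene. Friction and masses are not known exactly. Their poses are not given: they have to be found in the camera images.
- coil_mid (a point): Centre of the loading coil: a cylinder 110 mm long: white body 44 mm in diameter and 90 mm long with copper winding, a black band near each end, and a 36 mm wide, 10 mm long aluminium cap at each end. Mass 0.2 to 0.33 kg. z runs along its axis to the top; the point is 55 mm above the foot. It starts upright, screwed down on the mount's stud.
- coil_foot (a point): Centre of the coil's flat lower face, on its axis, z towards the coil's top; it stands stably on it. Here opens its threaded socket (27 mm bore, 30 mm deep).
- mount_top (a point): Tip of the mount's threaded stud (25 mm thick, 26 mm tall), 66 mm above the desk, z up. Right-hand coarse thread: the coil climbs 16 mm a turn counter-clockwise, with 1 mm of play up and down and little friction. It is free after 0.65 to 0.8 of a turn; then lift it straight up about 15 mm more to clear the tip.
- mount: The antenna mount, fixed: a black disc 130 mm in diameter, 31 mm high, with a 42 mm wide steel collar on which the coil sits, 40 mm above the desk. Origin at the centre of its underside. A small socket sticks out 19 mm from its side.
- cradle (a point): Where the coil's centre belongs: 62 mm above the desk, x along the laid coil, z up. Two orange-lined 90-degree vee saddles, each 12 mm thick and 60 mm wide, stand 34 mm either side of it along x; their lips are 5 mm below this height. Between them there is only the tray's floor.
- tray: The grey tray, fixed, 160 mm long (x), 196 mm wide (y), walls 34 mm high, floor 5 mm up; origin at the centre of its underside. The empty saddles are 44 mm to its +y side, those with the second coil 44 mm to its -y side, in the same direction.
- coil2_mid (a point): Centre of the second coil, same size, black with yellow rings, lying in the tray's other saddles. Leave alone.
- phone: Black phone, 74 x 152 x 8 mm, flat on the desk towards one side; origin at the centre of its underside. Leave alone.
- handmic: Black hand microphone, 60 x 120 x 30 mm, flat on the desk towards one side; origin at the middle of its underside. Leave alone.
- paddle: Morse paddle on a dark steel base 76 x 90 mm with two red finger pieces, 40 mm high, far edge of the desk; origin at the centre of its underside. Leave alone.
- mug: Blue mug, 82 mm diameter, 95 mm high, to the right; origin at the centre of its underside. Leave alone.
- screwdriver: Yellow-handled screwdriver, about 200 mm long, lying on the desk to the left; origin under its middle. Leave alone.
- pen: Blue pen, 137 mm long, lying on the log sheet beyond the tray and the mount; origin under its middle. Leave alone.
Things that resemble listed ones, but are neither listed nor needed, are in the scene too. What is shaped like the mount but purple is not meant.

How it is judged:
On the way, in this order (a step that is already met when the one before it is completed fails the run):
1. the coil is unscrewed and lifted, upright, clear of the stud (z of coil_foot in the frame of mount_top above -0.002 m and angle between coil_mid's own z axis and vertical below 0.35 rad and horizontal distance between coil_mid and mount_top below 0.04 m), for 0.1 s.
2. the coil stands upright on the desk, let go (height (world z) of coil_foot below 0.008 m and angle between coil_mid's own z axis and vertical below 0.1 rad and contact force between the fingers and coil below 0.1 N and linear speed of coil below 0.03 m/s), for 0.2 s.
At the end, for the whole second after the job is handed in: The coil lies still in the empty saddles, its centre within 12 mm of the cradle point lengthwise and within 5 mm across and in height, its axis within 0.08 rad of the cradle's, either way round, and released; all else is where it was (x of coil_mid in the frame of cradle between -0.012 and 0.012 m and y of coil_mid in the frame of cradle between -0.005 and 0.005 m and z of coil_mid in the frame of cradle between -0.005 and 0.005 m and angle between the z axis of coil_mid and the x axis of cradle, either way round below 0.08 rad and linear speed of coil below 0.02 m/s and angular speed of coil below 0.2 rad/s); the robot touches nothing.
It fails at once if another thing on the desk or in the tray is shifted by more than 20 mm (distance of any of coil2_mid, phone, handmic, paddle, mug, screwdriver, pen from where it was at the start of the episode above 0.02 m).
It fails at once if the coil is dropped or knocked over (contact force between the fingers and coil below 0.1 N and linear speed of coil above 0.4 m/s).
It fails at once if the coil is rammed into the tray (contact force between coil and tray above 50 N).
It also fails if it takes over 72 s, if anything falls off the work surface, if the arm or the gripper's body presses on something with over 40 N, if the wrist force passes 120 N, or if a joint passes its speed limit or range.

## Working session

There is one attempt and no reset: what is moved stays moved. The work goes in short steps, Python scripts to look and compute and a tool call to move; the robot and the scene stay as the last step left them, time stands still between calls to the robot, and variables do not carry over. Pictures are saved under pics/ and viewed, at most 10 in all, crops included, and the job is handed in when it is done.

Besides the shell and the picture viewer there is one more tool, called after ">>>" as name(argument=value, ...), one argument or row to a line, values as JSON. step_arm: Moves the arm, as the interface text tells. Its arguments: {"type":"object","properties":{"moves":{"type":"array"},"grip_force":{"type":"number"}},"required":["moves"]}

```bash
mkdir -p pics
cat > h.py <<'E'
import numpy as np, cv2
from workcell import telemetry, imaging, env
def snap(n,f):
    P=imaging.camera_params(n); im=imaging.read_camera(n); np.savez('pics/'+f+'.npz',im=im,K=P['camera_matrix'],T=P['pose'])
    cv2.imwrite('pics/'+f+'.png',im[:,:,::-1]); return im,np.array(P['camera_matrix']),np.array(P['pose'])
def ray(K,T,u,v):
    d=np.linalg.inv(K)@[u,v,1]; d=T[:3,:3]@[d[0],-d[1],-d[2]]; return T[:3,3],d
def onz(K,T,u,v,z):
    o,d=ray(K,T,u,v); return o+d*(z-o[2])/d[2]
def proj(K,T,p):
    q=T[:3,:3].T@(np.asarray(p)-T[:3,3]); q=K@[q[0],-q[1],-q[2]]; return q[:2]/q[2]
def load(f):
    z=np.load('pics/'+f+'.npz'); return z['im'],z['K'],z['T']
E
python3 - <<'E'
from h import *
a,K,T=snap('scene','scene0'); b,K2,T2=snap('top','top0')
print(K,T.round(3),K2,T2.round(3)); print(telemetry.get_state())
print(imaging.camera_params('top').keys())
E
```

```text
[[417.85890877   0.         254.95619428]
 [  0.         417.85890877 189.44649463]
 [  0.           0.           1.        ]] [[ 0.428 -0.711  0.558  1.127]
 [ 0.904  0.345 -0.254 -0.292]
 [-0.012  0.613  0.79   1.016]
 [ 0.     0.     0.     1.   ]] [[476.16210101   0.         253.57036573]
 [  0.         476.16210101 189.58570228]
 [  0.           0.           1.        ]] [[ 0.002  0.995 -0.102  0.297]
 [-1.     0.002 -0.003 -0.027]
 [-0.003  0.102  0.995  1.833]
 [ 0.     0.     0.     1.   ]]
{'clock': 0.1, 'joint_pos': array([ 1.06837755e+00,  3.13908244e-01,  4.51178549e-02,  1.30356388e+00,
       -3.73268885e-05,  1.43121077e+00]), 'qvel': array([ 0.00054142, -0.00255657,  0.00411469, -0.00070489,  0.00039598,
        0.00148958]), 'tau': array([ 1.50962223e-03, -4.81725740e+01,  2.99243367e+01,  1.27167546e-02,
       -1.79645208e-04, -1.35116503e-05]), 'tcp_pos': array([0.20388503, 0.53718099, 0.23051805]), 'orientation': array([-2.28068523e-04,  1.80423046e-01,  9.83588795e-01, -7.45068039e-04]), 'wrist_force': array([-0.13823961, -0.124421  , -0.32952332]), 'ft_torque': array([-0.00418442, -0.01199934, -0.00699525]), 'grip_force': 0.0, 'finger_gap': 0.08528657425618552}
dict_keys(['camera_matrix', 'pose'])
```

View pics/scene0.png

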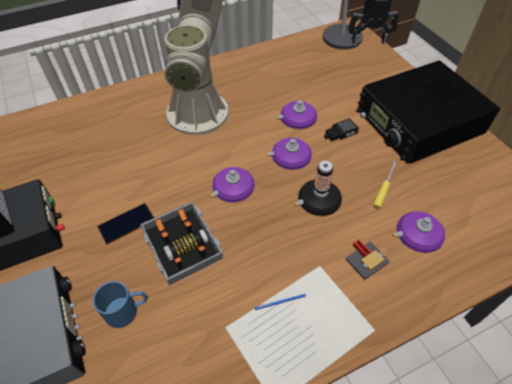

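View pics/top0.png

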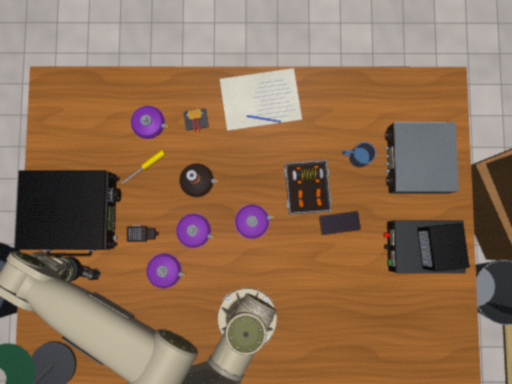

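The scene view shows the copper-wound coil on the only black mount, at (322,175). The lookalikes are bare purple mounts at (233,183), (291,152), (298,114) and (421,231), and the second coil with yellow rings lying in the tray at (183,246). In the top view the mount is at (197,180) and the tray at (308,187). I choose the coil on the black mount and check it in one close crop.

Run:
```python
from h import *
a,K,T=load('scene0'); b,K2,T2=load('top0')
c1=cv2.resize(a[145:225,280:360],(400,400),interpolation=cv2.INTER_CUBIC)
c2=cv2.resize(b[147:227,268:348],(400,400),interpolation=cv2.INTER_CUBIC)
c3=cv2.resize(a[195:295,135:235],(400,400),interpolation=cv2.INTER_CUBIC)
c3=cv2.resize(a[195:285,135:225],(400,400),interpolation=cv2.INTER_CUBIC)
c0=np.zeros((200,400,3),np.uint8)
c1=np.hstack([c1,c2])[:300]; 
cv2.imwrite('pics/crop1.png',np.vstack([np.hstack([cv2.resize(a[145:225,280:360],(400,300),interpolation=cv2.INTER_CUBIC),cv2.resize(b[152:212,155:235],(400,300),interpolation=cv2.INTER_CUBIC)]),np.hstack([cv2.resize(a[200:290,125:245],(400,300),interpolation=cv2.INTER_CUBIC),cv2.resize(b[155:215,268:348],(400,300),interpolation=cv2.INTER_CUBIC)])])[:,:,::-1])
for n,uv,z in [('mount disc',(197,180),.031),('coil top',(193,175),.15),('tray',(308,187),.034)]: print(n,onz(K2,T2,*uv,z).round(3))
for n,uv,z in [('coil top sc',(325,167),.15),('tray',(182,242),.034)]: print(n,onz(K,T,*uv,z).round(3))
```

```text
mount disc [0.518 0.194 0.031]
coil top [0.521 0.194 0.15 ]
tray [ 0.492 -0.229  0.034]
coil top sc [0.529 0.191 0.15 ]
tray [ 0.51  -0.232  0.034]
```

View pics/crop1.png

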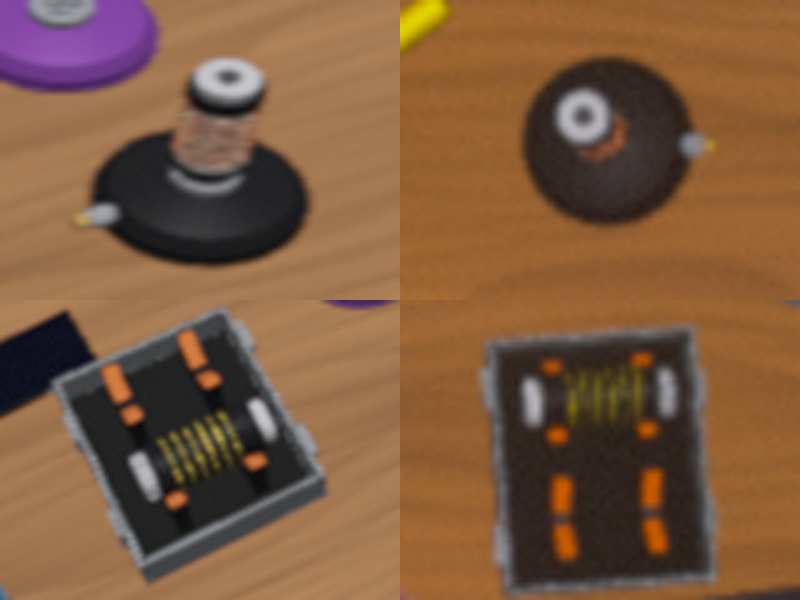

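The crop confirms the coil with copper winding on the black mount. In the tray, the far saddles hold the yellow-ringed coil and the empty orange pair is nearer the robot, at top pixels (300.8,198.4) and (318.8,197.8). I go above the coil and turn q6 towards its upper end, to leave room for the unscrewing.

```bash
cat >> h.py <<'E'
from scipy.spatial.transform import Rotation as Rn
def st():
    s=telemetry.get_state(); q=s['orientation']; return s,np.array(s['tcp_pos']),Rn.from_quat([q[1],q[2],q[3],q[0]])
def rel(p,R=None):
    s,p0,R0=st(); R=R or R0
    print('shift mm',(R0.inv().apply(np.array(p)-p0)*1000).round(1),'rot',(R0.inv()*R).as_rotvec().round(4))
def down(yaw): # tool down, tool x at yaw
    c,s_=np.cos(yaw),np.sin(yaw); return Rn.from_matrix(np.array([[c,s_,0],[s_,-c,0],[0,0,-1]]))
E
python3 - <<'E'
from h import *
b,K2,T2=load('top0')
l=onz(K2,T2,300.8,198.4,.048); r=onz(K2,T2,318.8,197.8,.048); print('saddles',l,r,(l+r)/2,np.linalg.norm(l-r),'coil top pix',onz(K2,T2,155+(584-400)/5,152+116/5,.15),'purple',onz(K2,T2,252,221,.03))
rel([.523,.193,.25],down(.5))
E
```

```text
saddles [ 0.44696806 -0.19964655  0.048     ] [ 0.4493611  -0.26732406  0.048     ] [ 0.44816458 -0.23348531  0.048     ] 0.06771979973211317 coil top pix [0.52062342 0.19801226 0.15      ] purple [ 0.36240853 -0.01627469  0.03      ]
shift mm [-420.5 -208.5  -19.2] rot [-1.0000e-03  1.7000e-03  2.2788e+00]
```

>>> step_arm(
  moves=[
    [[-35,-17,-3],[0,0,0.12],85],
    [[-70,-35,-6],[0,0,0.24],85],
    [[-105,-52,-9],[0,0,0.36],85],
    [[-140,-70,-12],[0,0,0.48],85],
    [[-175,-88,-15],[0,0,0.6],85],
    [[-210,-105,-18],[0,0,0.72],85],
    [[-245,-122,-20],[0,0,0.84],85],
    [[-280,-140,-20],[0,0,0.96],85],
  ],
)

```text
clock: 0.77
tcp_pos: [0.4171, 0.3059, 0.2515]
orientation: [0.0, 0.616, 0.787, 0.0]
wrist_force: [0.8, 1.6, 0.3]
finger_gap: 0.085
grip_force: 0.0
```

Run:
```python
from h import *
print(st()[0]['joint_pos'].round(3)); rel([.521,.197,.25],down(.5))
```

```text
[ 0.477  0.195 -0.06   1.315  0.     1.806]
shift mm [-130.6   74.7    1.5] rot [ 2.0000e-04 -5.0000e-04  1.3131e+00]
```

>>> step_arm(
  moves=[
    [[-16,9,0],[0,0,0.12],85],
    [[-33,19,0],[0,0,0.24],85],
    [[-49,28,0],[0,0,0.36],85],
    [[-65,37,0],[0,0,0.48],85],
    [[-82,47,0],[0,0,0.6],85],
    [[-98,56,0],[0,0,0.72],85],
    [[-115,66,0],[0,0,0.84],85],
    [[-131,75,0],[0,0,0.96],85],
  ],
)

```text
clock: 1.43
tcp_pos: [0.5215, 0.1978, 0.2508]
orientation: [-0.0, 0.911, 0.414, -0.0]
wrist_force: [-0.5, 0.5, -0.2]
finger_gap: 0.0851
grip_force: 0.0
```

>>> step_arm(
  moves=[
    [[0,0,0],[0,0,0.12],85],
    [[0,0,0],[0,0,0.24],85],
    [[0,0,0],[0,0,0.35],85],
    [[0,0,0],[0,0,0.35],85],
  ],
)

```text
clock: 1.77
tcp_pos: [0.5209, 0.1985, 0.2507]
orientation: [-0.0, 0.968, 0.25, -0.001]
wrist_force: [-0.1, 0.3, -0.5]
finger_gap: 0.0847
grip_force: 0.0
```

Run:
```python
from h import *
im,K,T=snap('wrist','w1'); s,p,R=st(); print(s['joint_pos'].round(3),p,R.as_matrix().round(3)); print(K,T.round(3)); print(proj(K,T,[.521,.197,.15]),proj(K,T,[.521,.197,.04]))
```

```text
[0.22  0.275 0.041 1.338 0.    2.851] [0.52082992 0.19859262 0.25083645] [[ 0.872  0.489 -0.001]
 [ 0.489 -0.872 -0.   ]
 [-0.001 -0.    -1.   ]]
[[285.1251041    0.         251.92003206]
 [  0.         285.1251041  192.23953785]
 [  0.           0.           1.        ]] [[ 0.484  0.845  0.228  0.577]
 [-0.875  0.467  0.126  0.231]
 [ 0.001 -0.26   0.965  0.393]
 [ 0.     0.     0.     1.   ]]
[254.33995503 192.045044  ] [253.5682264  169.25934516]
```

View pics/w1.png

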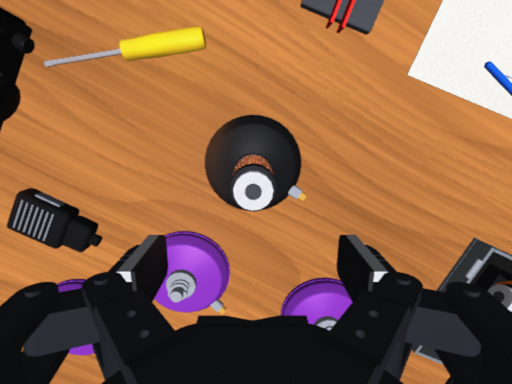

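The wrist view shows the coil's cap centred near (253,191), the black mount disc around (252,162), and the open fingers to either side. The prediction was (254,192). I refine it with a white mask.

Run:
```python
from h import *
im,K,T=load('w1'); m=(im.min(2)>130).astype(np.uint8); m[:160]=0;m[225:]=0;m[:,:225]=0;m[:,:]*=1;m[:,283:]=0
c=max(cv2.findContours(m,0,2)[0],key=cv2.contourArea); e=cv2.fitEllipse(c); print(e)
p=onz(K,T,*e[0],.15); print(p, e[1][0]/K[0,0])
g=(im.max(2)<75).astype(np.uint8); g[:,:200]=0;g[:110]=0;g[225:]=0;g[:,305:]=0
c=max(cv2.findContours(g,0,2)[0],key=cv2.contourArea); e=cv2.fitEllipse(cv2.convexHull(c)); print(e,onz(K,T,*e[0],.031))
rel([p[0],p[1],.104])
```

```text
((252.84690856933594, 190.56729125976562), (38.3348388671875, 39.6381721496582), 91.49254608154297)
[0.52154258 0.19880539 0.15      ] 0.13444918850152104
((252.76181030273438, 162.3870849609375), (94.68943786621094, 95.06744384765625), 31.946182250976562) [0.52685905 0.20136334 0.031     ]
shift mm [  0.9   0.2 146.8] rot [0. 0. 0.]
```

>>> step_arm(
  moves=[
    [[0,0,35],[0,0,0],85],
    [[1,0,70],[0,0,0],85],
    [[1,0,105],[0,0,0],85],
    [[1,0,130],[0,0,0],85],
    [[1,0,145],[0,0,0],85],
    [[1,0,155],[0,0,0],85],
    [[1,0,155],[0,0,0],85],
  ],
)

```text
clock: 2.4
tcp_pos: [0.5202, 0.199, 0.094]
orientation: [-0.0, 0.968, 0.253, -0.002]
wrist_force: [0.3, 0.6, -0.3]
finger_gap: 0.085
grip_force: 0.0
```

>>> step_arm(
  moves=[
    [[0,0,0],[0,0,0],42],
    [[0,0,0],[0,0,0],40],
    [[0,0,0],[0,0,0],40],
    [[0,0,0],[0,0,0],40],
    [[0,0,0],[0,0,0],40],
    [[0,0,0],[0,0,0],40],
    [[0,0,0],[0,0,0],40],
    [[0,0,0],[0,0,0],40],
  ],
  grip_force=40,
)

```text
clock: 3.07
tcp_pos: [0.5231, 0.1995, 0.098]
orientation: [0.0, 0.968, 0.252, 0.002]
wrist_force: [-0.0, -0.5, 6.0]
finger_gap: 0.0431
grip_force: 40.2
```

>>> step_arm(
  moves=[
    [[0,0,-0.3],[0,0,-0.12],40],
    [[0,0,-0.6],[0,0,-0.24],40],
    [[0,0,-0.9],[0,0,-0.36],40],
    [[0,0,-1.2],[0,0,-0.48],40],
    [[0,0,-1.5],[0,0,-0.6],40],
    [[0,0,-1.8],[0,0,-0.72],40],
    [[0,0,-2.1],[0,0,-0.84],40],
    [[0,0,-2.4],[0,0,-0.96],40],
  ],
)

```text
clock: 3.73
tcp_pos: [0.5221, 0.1995, 0.0989]
orientation: [-0.0, 0.74, 0.672, 0.0]
wrist_force: [0.9, -0.1, -0.9]
finger_gap: 0.043
grip_force: 40.8
```

Run:
```python
from h import *
s,p,R=st(); print(s['joint_pos'].round(3),p,s['wrist_force'],s['ft_torque'],s['finger_gap'])
```

```text
[ 2.210e-01  3.560e-01 -2.290e-01  9.860e-01  1.000e-03  1.888e+00] [0.52207376 0.19953394 0.09885941] [ 0.88486872 -0.14450852 -0.9455249 ] [ 0.25574088 -0.12773524  0.01088004] 0.04301629396211327
```

>>> step_arm(
  moves=[
    [[0,0,-0.3],[0,0,-0.12],40],
    [[0,0,-0.6],[0,0,-0.24],40],
    [[0,0,-0.9],[0,0,-0.36],40],
    [[0,0,-1.2],[0,0,-0.48],40],
    [[0,0,-1.5],[0,0,-0.6],40],
    [[0,0,-1.8],[0,0,-0.72],40],
    [[0,0,-2.1],[0,0,-0.84],40],
    [[0,0,-2.4],[0,0,-0.96],40],
  ],
)

```text
clock: 4.4
tcp_pos: [0.5215, 0.1993, 0.1013]
orientation: [-0.0, 0.346, 0.938, 0.0]
wrist_force: [-1.3, 0.9, 0.7]
finger_gap: 0.0433
grip_force: 40.9
```

>>> step_arm(
  moves=[
    [[0,0,-0.3],[0,0,-0.12],40],
    [[0,0,-0.6],[0,0,-0.24],40],
    [[0,0,-0.9],[0,0,-0.36],40],
    [[0,0,-1.2],[0,0,-0.48],40],
    [[0,0,-1.5],[0,0,-0.6],40],
    [[0,0,-1.8],[0,0,-0.72],40],
    [[0,0,-2.1],[0,0,-0.84],40],
    [[0,0,-2.4],[0,0,-0.96],40],
  ],
)

```text
clock: 5.07
tcp_pos: [0.5211, 0.1986, 0.1037]
orientation: [-0.001, -0.126, 0.992, -0.001]
wrist_force: [-2.1, -1.9, 1.3]
finger_gap: 0.0435
grip_force: 41.1
```

Run:
```python
from h import *
s,p,R=st(); print(s['joint_pos'].round(3),p,s['wrist_force'],s['ft_torque'],s['finger_gap'])
```

```text
[ 0.221  0.352 -0.222  0.998 -0.001 -0.032] [0.521137   0.19862852 0.10367759] [-2.10331245 -1.88881174  1.29131269] [-0.56347603  0.45489111 -0.11261692] 0.04349902247761777
```

>>> step_arm(
  moves=[
    [[0,0,-0.3],[0,0,-0.12],40],
    [[0,0,-0.6],[0,0,-0.24],40],
    [[0,0,-0.9],[0,0,-0.36],40],
    [[0,0,-1.2],[0,0,-0.48],40],
    [[0,0,-1.5],[0,0,-0.6],40],
    [[0,0,-1.8],[0,0,-0.72],40],
    [[0,0,-2.1],[0,0,-0.84],40],
    [[0,0,-2.4],[0,0,-0.96],40],
  ],
)

```text
clock: 5.73
tcp_pos: [0.5215, 0.1981, 0.1062]
orientation: [-0.001, -0.57, 0.822, -0.001]
wrist_force: [0.4, -3.6, 2.1]
finger_gap: 0.0429
grip_force: 41.1
```

>>> step_arm(
  moves=[
    [[0,0,-0.3],[0,0,-0.12],40],
    [[0,0,-0.6],[0,0,-0.24],40],
    [[0,0,-0.9],[0,0,-0.36],40],
    [[0,0,-1.2],[0,0,-0.48],40],
    [[0,0,-1.5],[0,0,-0.6],40],
    [[0,0,-1.8],[0,0,-0.72],40],
    [[0,0,-2.1],[0,0,-0.84],40],
    [[0,0,-2.4],[0,0,-0.96],40],
  ],
)

```text
clock: 6.4
tcp_pos: [0.5221, 0.1981, 0.1086]
orientation: [0.001, 0.885, -0.466, 0.001]
wrist_force: [0.2, -3.3, 0.2]
finger_gap: 0.043
grip_force: 41.1
```

>>> step_arm(
  moves=[
    [[0,0,-0.3],[0,0,-0.12],40],
    [[0,0,-0.6],[0,0,-0.24],40],
    [[0,0,-0.9],[0,0,-0.36],40],
    [[0,0,-1.2],[0,0,-0.48],40],
    [[0,0,-1.2],[0,0,-0.48],40],
  ],
)

```text
clock: 6.82
tcp_pos: [0.5225, 0.1985, 0.11]
orientation: [0.0, 0.97, -0.244, 0.001]
wrist_force: [0.8, -3.6, 1.7]
finger_gap: 0.0429
grip_force: 41.1
```

Run:
```python
from h import *
s,p,R=st(); print(s['joint_pos'].round(3),p,s['wrist_force'],s['ft_torque'],s['finger_gap'])
```

```text
[ 2.200e-01  3.470e-01 -2.130e-01  1.010e+00 -2.000e-03 -2.429e+00] [0.5224775 0.1985322 0.1099852] [ 0.81592992 -3.59448212  1.66702642] [-7.33319038e-01 -1.68172268e-01  1.38070993e-04] 0.0429438884614426
```

>>> step_arm(
  moves=[
    [[0,0,-1],[0,0,0],40],
    [[0,0,-2],[0,0,0],40],
    [[0,0,-3],[0,0,0],40],
    [[0,0,-4],[0,0,0],40],
    [[0,0,-4],[0,0,0],40],
  ],
)

```text
clock: 7.23
tcp_pos: [0.5222, 0.1989, 0.1135]
orientation: [0.0, 0.969, -0.245, 0.0]
wrist_force: [3.6, -3.7, -4.6]
finger_gap: 0.043
grip_force: 41.2
```

>>> step_arm(
  moves=[
    [[0,0,-2],[0,0,0],40],
    [[0,0,-4],[0,0,0],40],
    [[0,0,-6],[0,0,0],40],
    [[0,0,-8],[0,0,0],40],
    [[0,0,-8],[0,0,0],40],
  ],
)

```text
clock: 7.65
tcp_pos: [0.5215, 0.1999, 0.122]
orientation: [-0.001, 0.97, -0.244, -0.0]
wrist_force: [-0.9, -0.2, -2.6]
finger_gap: 0.0437
grip_force: 41.3
```

>>> step_arm(
  moves=[
    [[0,0,-6],[0,0,0],40],
    [[0,0,-12],[0,0,0],40],
    [[0,0,-20],[0,0,0],40],
    [[0,0,-25],[0,0,0],40],
    [[0,0,-25],[0,0,0],40],
    [[0,0,-30],[0,0,0],40],
    [[0,0,-45],[0,0,0],40],
    [[0,0,-55],[0,0,0],40],
  ],
)

```text
clock: 8.32
tcp_pos: [0.5217, 0.1992, 0.1772]
orientation: [0.0, 0.97, -0.245, -0.0]
wrist_force: [-0.3, -0.7, -2.0]
finger_gap: 0.043
grip_force: 41.3
```

Run:
```python
from h import *
im,K,T=snap('scene','s2'); s,p,R=st(); print(s['joint_pos'].round(3),p,s['wrist_force'])
cv2.imwrite('pics/s2c.png',cv2.resize(im[110:230,260:400],(700,600),interpolation=cv2.INTER_CUBIC)[:,:,::-1])
rel([.62,-.02,p[2]])
b,K2,T2=load('top0'); print([onz(K2,T2,u,v,0).round(3) for u,v in [(225,130),(302,125),(223,80),(247,117),(283,122)]])
```

```text
[ 0.221  0.301 -0.099  1.167  0.    -2.426] [0.52305384 0.19952276 0.17949764] [ 1.05880212  0.27400041 -1.63261146]
shift mm [1.895e+02 1.472e+02 1.000e-01] rot [0. 0. 0.]
[array([0.719, 0.091, 0.   ]), array([ 0.74 , -0.211,  0.   ]), array([0.921, 0.1  , 0.   ]), array([0.772, 0.005, 0.   ]), array([ 0.752, -0.137,  0.   ])]
```

View pics/s2c.png

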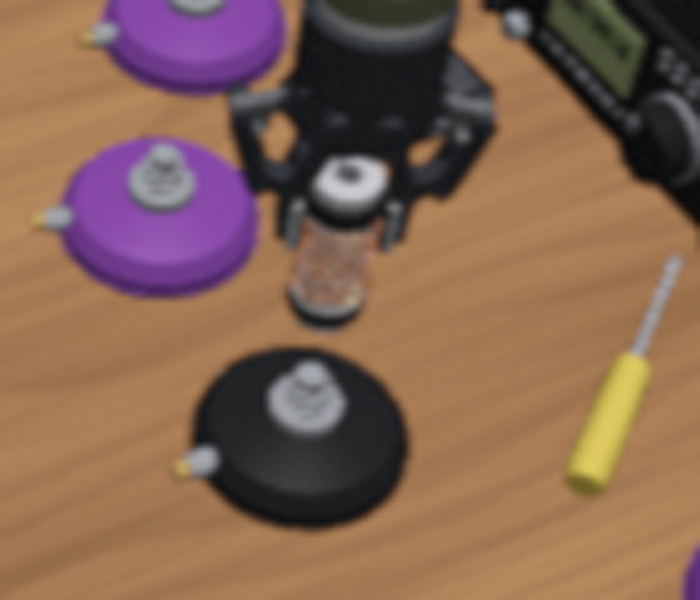

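The crop shows the coil held upright by the fingers with the stud of the black mount bare below it. I carry it to a clear spot on the desk near (0.62,-0.02).

>>> step_arm(
  moves=[
    [[12,9,0],[0,0,0.1],40],
    [[36,28,0],[0,0,0.22],40],
    [[66,51,0],[0,0,0.34],40],
    [[96,75,0],[0,0,0.46],40],
    [[126,98,0],[0,0,0.58],40],
    [[156,121,0],[0,0,0.7],40],
    [[180,140,0],[0,0,0.82],40],
    [[190,147,0],[0,0,0.94],40],
  ],
)

```text
clock: 9.03
tcp_pos: [0.6211, -0.0248, 0.1761]
orientation: [0.0, 0.75, -0.661, 0.001]
wrist_force: [-0.6, 0.4, -2.3]
finger_gap: 0.0432
grip_force: 41.5
```

>>> step_arm(
  moves=[
    [[0,0,12],[0,0,0.12],40],
    [[0,0,35],[0,0,0.24],40],
    [[0,0,60],[0,0,0.36],40],
    [[0,0,82],[0,0,0.48],40],
    [[0,0,95],[0,0,0.6],40],
    [[0,0,104],[0,0,0.72],40],
    [[0,0,108],[0,0,0.84],40],
    [[0,0,110],[0,0,0.84],40],
  ],
)

```text
clock: 9.7
tcp_pos: [0.6187, -0.0202, 0.0651]
orientation: [-0.001, -0.419, 0.908, 0.001]
wrist_force: [0.5, -0.4, -2.6]
finger_gap: 0.0436
grip_force: 41.5
```

Run:
```python
from h import *
s,p,R=st(); print(s['joint_pos'].round(3),p,s['wrist_force'],s['finger_gap'],R.as_matrix().round(3))
```

```text
[-0.162  0.492 -0.106  0.975  0.    -1.026] [ 0.61865363 -0.02021489  0.06507124] [ 0.47564416 -0.42880503 -2.63293407] 0.043646783370544916 [[-0.649 -0.761 -0.002]
 [-0.761  0.649  0.   ]
 [ 0.001  0.002 -1.   ]]
```

Foot estimated at 6–9 mm above the desk; I lower slowly while watching the force.

>>> step_arm(
  moves=[
    [[0,0,1],[0,0,0],40],
    [[0,0,2],[0,0,0],40],
    [[0,0,3],[0,0,0],40],
    [[0,0,4],[0,0,0],40],
    [[0,0,5],[0,0,0],40],
    [[0,0,5],[0,0,0],40],
  ],
)

```text
clock: 10.2
tcp_pos: [0.6195, -0.0203, 0.0615]
orientation: [0.0, -0.42, 0.907, -0.0]
wrist_force: [-0.1, 0.6, -2.2]
finger_gap: 0.0432
grip_force: 41.5
```

>>> step_arm(
  moves=[
    [[0,0,0.5],[0,0,0],40],
    [[0,0,1],[0,0,0],40],
    [[0,0,1],[0,0,0],40],
  ],
)

```text
clock: 10.45
tcp_pos: [0.6194, -0.0203, 0.0605]
orientation: [0.0, -0.42, 0.907, 0.0]
wrist_force: [-0.0, -0.7, -1.9]
finger_gap: 0.0433
grip_force: 41.5
```

>>> step_arm(
  moves=[
    [[0,0,0.5],[0,0,0],40],
    [[0,0,1],[0,0,0],40],
    [[0,0,1],[0,0,0],40],
  ],
)

```text
clock: 10.7
tcp_pos: [0.6193, -0.0203, 0.0594]
orientation: [-0.0, -0.42, 0.907, 0.0]
wrist_force: [0.2, 1.0, -3.0]
finger_gap: 0.043
grip_force: 41.5
```

>>> step_arm(
  moves=[
    [[0,0,0.5],[0,0,0],40],
    [[0,0,1],[0,0,0],40],
    [[0,0,1],[0,0,0],40],
  ],
)

```text
clock: 10.95
tcp_pos: [0.6193, -0.0202, 0.0584]
orientation: [-0.0, -0.42, 0.907, 0.0]
wrist_force: [-0.4, 0.2, -2.8]
finger_gap: 0.0433
grip_force: 41.5
```

>>> step_arm(
  moves=[
    [[0,0,0.5],[0,0,0],40],
    [[0,0,1],[0,0,0],40],
    [[0,0,1],[0,0,0],40],
  ],
)

```text
clock: 11.2
tcp_pos: [0.6195, -0.0202, 0.058]
orientation: [0.0, -0.42, 0.907, -0.0]
wrist_force: [-1.1, 0.5, 0.5]
finger_gap: 0.043
grip_force: 41.9
```

Run:
```python
from h import *
s,p,R=st(); print(s['wrist_force'],p)
im,K,T=snap('scene','s3'); u,v=proj(K,T,[p[0],p[1],.05]).astype(int); print(u,v)
cv2.imwrite('pics/s3c.png',cv2.resize(im[v-50:v+40,u-60:u+60],(800,600),interpolation=cv2.INTER_CUBIC)[:,:,::-1])
```

```text
[-1.12537731  0.4928184   0.53375919] [ 0.61952591 -0.02022706  0.05802312]
269 241
```

The force rose from -2.8 to +0.5 N at TCP z 0.058, so the coil stands on the desk. I let go and withdraw upward.

>>> step_arm(
  moves=[
    [[0,0,0],[0,0,0],46],
    [[0,0,0],[0,0,0],50],
    [[0,0,0],[0,0,0],60],
    [[0,0,0],[0,0,0],75],
    [[0,0,0],[0,0,0],85],
    [[0,0,0],[0,0,0],85],
    [[0,0,0],[0,0,0],85],
    [[0,0,0],[0,0,0],85],
  ],
)

```text
clock: 11.92
tcp_pos: [0.6194, -0.0203, 0.0575]
orientation: [0.0, -0.42, 0.907, 0.0]
wrist_force: [0.3, -0.2, -0.7]
finger_gap: 0.0851
grip_force: 0.0
```

>>> step_arm(
  moves=[
    [[0,0,-10],[0,0,0],85],
    [[0,0,-30],[0,0,0],85],
    [[0,0,-60],[0,0,0],85],
    [[0,0,-95],[0,0,0],85],
    [[0,0,-130],[0,0,0],85],
    [[0,0,-150],[0,0,0.1],85],
    [[0,0,-160],[0,0,0.2],85],
    [[0,0,-160],[0,0,0.3],85],
  ],
)

```text
clock: 12.58
tcp_pos: [0.6212, -0.0206, 0.2224]
orientation: [0.003, -0.277, 0.961, -0.001]
wrist_force: [0.1, 0.2, -1.1]
finger_gap: 0.0851
grip_force: 0.0
```

Run:
```python
from h import *
im,K,T=snap('wrist','w4'); s,p,R=st(); print(s['joint_pos'].round(3),p)
m=(im.min(2)>130).astype(np.uint8); u,v=proj(K,T,[.6195,-.0202,.11]); print(u,v)
z=np.zeros_like(m); cv2.circle(z,(int(u),int(v)),45,1,-1); m*=z
c=max(cv2.findContours(m,0,2)[0],key=cv2.contourArea); e=cv2.fitEllipse(c); print(e,onz(K,T,*e[0],.11))
```

```text
[-0.162  0.403  0.149  1.313  0.    -0.72 ] [ 0.62053556 -0.02047183  0.22069598]
253.05688316115078 188.2766689720087
((254.77288818359375, 188.2134246826172), (36.178409576416016, 37.77445983886719), 85.6448974609375) [ 0.61860656 -0.01889646  0.11      ]
```

View pics/w4.png

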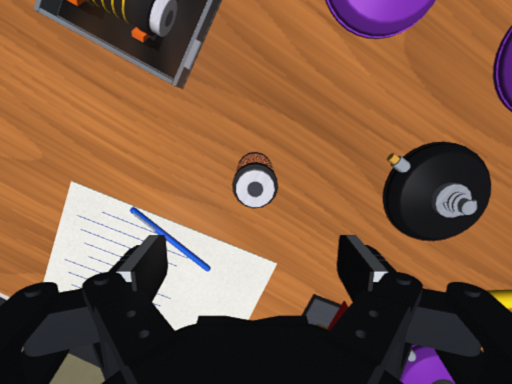

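The wrist view shows the coil standing upright at (255,188), i.e. (0.619,-0.019), with the bare stud at right. I fit a simple kinematic model from the recorded joints, to check that the side grasp is within reach.

Run:
```python
from h import *
D=[([1.068,.3139,.0451,1.3036],[.20388,.53718,.23052]),([.477,.195,-.06,1.315],[.4171,.3059,.2515]),([.22,.275,.041,1.338],[.52083,.19859,.25084]),([.221,.356,-.229,.986],[.52207,.19953,.09886]),([.221,.352,-.222,.998],[.52114,.19863,.10368]),([.22,.347,-.213,1.01],[.52248,.19853,.10999]),([.221,.301,-.099,1.167],[.5223,.1993,.1785]),([-.162,.492,-.106,.975],[.61865,-.0202,.06507]),([-.162,.403,.149,1.313],[.62054,-.02047,.2207])]
A=[];b=[]
for q,p in D:
    r=p[0]*np.cos(q[0])+p[1]*np.sin(q[0]); l=-p[0]*np.sin(q[0])+p[1]*np.cos(q[0]); f=q[1]-q[2]; print(round(r,4),round(l,4),end=' ')
    A+=[[1,0,np.sin(q[1]),np.cos(f),np.sin(f)],[0,1,np.cos(q[1]),-np.sin(f),np.cos(f)]]; b+=[r,p[2]]
x,res,rk,sv=np.linalg.lstsq(np.array(A),np.array(b),rcond=None); print(x.round(3),res,sv,'max',abs(np.array(A)@x-b).max())
from scipy.optimize import fsolve
for L in (.15,.2,.25):
  for tilt in (.44,.6):
    for X in (.62,.55):
      g=np.array([X,.055]); t=g+np.array([np.cos(tilt),-np.sin(tilt)])*.019
      def F(q):
        f=q[0]-q[1]; return [x[0]+x[2]*np.sin(q[0])+x[3]*np.cos(f)+x[4]*np.sin(f)+L*np.cos(tilt)-t[0], x[1]+L+x[2]*np.cos(q[0])-x[3]*np.sin(f)+x[4]*np.cos(f)-L*np.sin(tilt)-t[1]]
      s,i,ok,m=fsolve(F,[.3,-.2],full_output=1); print(L,tilt,X,ok,s.round(2),'q4',(tilt-s[0]+s[1]).round(2))
```

```text
0.5689 0.0802 0.511 0.0803 0.5516 0.0801 0.5531 0.0802 0.552 0.0796 0.5532 0.0797 0.5533 0.08 0.6138 0.0798 0.6157 0.0799 [-0.    -0.207  0.52   0.41   0.053] [7.37104687e-06] [5.18290243 4.23000703 0.33888241 0.32717053 0.15060238] max 0.001460947721903194
0.15 0.44 0.62 1 [ 0.44 -0.52] q4 -0.51
0.15 0.44 0.55 1 [ 0.34 -0.69] q4 -0.59
0.15 0.6 0.62 1 [ 0.43 -0.47] q4 -0.3
0.15 0.6 0.55 1 [ 0.32 -0.64] q4 -0.37
0.2 0.44 0.62 1 [ 0.42 -0.65] q4 -0.63
0.2 0.44 0.55 1 [ 0.33 -0.82] q4 -0.71
0.2 0.6 0.62 1 [ 0.4 -0.6] q4 -0.4
0.2 0.6 0.55 1 [ 0.3  -0.76] q4 -0.46
0.25 0.44 0.62 1 [ 0.42 -0.78] q4 -0.76
0.25 0.44 0.55 1 [ 0.35 -0.94] q4 -0.85
0.25 0.6 0.62 1 [ 0.38 -0.71] q4 -0.5
0.25 0.6 0.55 1 [ 0.29 -0.88] q4 -0.57
```

```bash
cat >> h.py <<'E'
def tilted(psi,phi):
    z=np.array([np.cos(phi)*np.cos(psi),np.cos(phi)*np.sin(psi),-np.sin(phi)]); y=np.array([np.sin(psi),-np.cos(psi),0.])
    return Rn.from_matrix(np.column_stack([np.cross(y,z),y,z]))
C=np.array([.619,-.0192,.055]); RG=tilted(-.16,.5); ZG=RG.as_matrix()[:,2]; TG=C+.022*ZG
E
python3 - <<'E'
from h import *
print(RG.as_matrix().round(3)); pre=TG-.075*ZG; print(TG,pre)
rel([pre[0],pre[1],.23],RG)
E
```

```text
[[ 0.473 -0.159  0.866]
 [-0.076 -0.987 -0.14 ]
 [ 0.878  0.    -0.479]]
[ 0.63806022 -0.02227593  0.04445264] [ 0.57308221 -0.01178981  0.08040955]
shift mm [35.6 32.5 -9.5] rot [ 1.2612  0.4733 -2.1378]
```

```bash
sed -i 's/y=np.array(\[np.sin(psi),-np.cos(psi),0.\])/y=np.array([-np.sin(psi),np.cos(psi),0.])/' h.py
python3 - <<'E'
from h import *
print(RG.as_matrix().round(3)); pre=TG-.075*ZG
rel([pre[0]-.02,pre[1],.24])
rel([pre[0]-.02,pre[1],.24],RG)
s,p,R=st(); d=down(-.16+np.pi); print((R.inv()*d).as_rotvec(),(d.inv()*RG).as_rotvec())
E
```

```text
[[-0.473  0.159  0.866]
 [ 0.076  0.987 -0.14 ]
 [-0.878  0.    -0.479]]
shift mm [ 52.6  43.  -19.6] rot [0. 0. 0.]
shift mm [ 52.6  43.  -19.6] rot [ 0.3821 -1.018   0.6475]
[-0.00163714  0.00463353  0.71794605] [-1.31072987e-16 -1.07079633e+00 -2.33018644e-16]
```

>>> step_arm(
  moves=[
    [[7,5,-3],[0.037,-0.1,0.063],85],
    [[14,11,-6],[0.074,-0.2,0.127],85],
    [[21,17,-9],[0.112,-0.3,0.19],85],
    [[28,23,-12],[0.15,-0.4,0.254],85],
    [[35,29,-15],[0.187,-0.5,0.317],85],
    [[42,34,-18],[0.225,-0.6,0.38],85],
    [[48,39,-20],[0.262,-0.7,0.444],85],
    [[53,43,-20],[0.3,-0.8,0.508],85],
  ],
)

```text
clock: 13.3
tcp_pos: [0.5507, -0.0128, 0.2392]
orientation: [0.412, -0.011, 0.911, -0.031]
wrist_force: [1.7, -0.8, -0.8]
finger_gap: 0.0851
grip_force: 0.0
```

Run:
```python
from h import *
s,p,R=st(); print(s['joint_pos'].round(3),p)
pre=TG-.075*ZG
rel([pre[0]-.02,pre[1],.2],RG)
```

```text
[-0.243 -0.298 -0.934  0.091  0.135 -0.207] [ 0.55067931 -0.01277652  0.23918841]
shift mm [27.7  3.6 27.6] rot [ 0.0885 -0.2153  0.1431]
```

```bash
cat > ik.py <<'E'
import numpy as np
from scipy.optimize import fsolve
L=.445
def ik(X,Z,tilt):
    def F(q):
        f=q[0]-q[1]; return [.52*np.sin(q[0])+.41*np.cos(f)+.053*np.sin(f)+L*np.cos(tilt)-X, -.207+L+.52*np.cos(q[0])-.41*np.sin(f)+.053*np.cos(f)-L*np.sin(tilt)-Z]
    s,i,ok,m=fsolve(F,[.3,-.8],full_output=1); return ok,s.round(2),round(tilt-s[0]+s[1],2)
E
python3 - <<'E'
from ik import *
for t in (.5,.6,.7,.8,.9):
  for X in (.614,.68,.74,.8):
    print(t,X,ik(X+.022*np.cos(t),.055-.022*np.sin(t),t),ik(X-.045*np.cos(t),.055+.045*np.sin(t),t))
E
```

```text
0.5 0.614 (1, array([ 0.6 , -1.22]), np.float64(-1.32)) (1, array([ 0.48, -1.36]), np.float64(-1.33))
0.5 0.68 (1, array([ 0.59, -1.06]), np.float64(-1.15)) (1, array([ 0.46, -1.19]), np.float64(-1.16))
0.5 0.74 (1, array([ 0.61, -0.92]), np.float64(-1.02)) (1, array([ 0.49, -1.05]), np.float64(-1.04))
0.5 0.8 (1, array([ 0.64, -0.77]), np.float64(-0.91)) (1, array([ 0.52, -0.91]), np.float64(-0.93))
0.6 0.614 (1, array([ 0.45, -1.16]), np.float64(-1.01)) (1, array([ 0.27, -1.26]), np.float64(-0.93))
0.6 0.68 (1, array([ 0.49, -1.  ]), np.float64(-0.88)) (1, array([ 0.33, -1.11]), np.float64(-0.83))
0.6 0.74 (1, array([ 0.53, -0.85]), np.float64(-0.78)) (1, array([ 0.38, -0.97]), np.float64(-0.75))
0.6 0.8 (1, array([ 0.58, -0.71]), np.float64(-0.69)) (1, array([ 0.44, -0.83]), np.float64(-0.67))
0.7 0.614 (1, array([ 0.35, -1.08]), np.float64(-0.73)) (1, array([ 0.15, -1.15]), np.float64(-0.6))
0.7 0.68 (1, array([ 0.41, -0.92]), np.float64(-0.64)) (1, array([ 0.24, -1.01]), np.float64(-0.55))
0.7 0.74 (1, array([ 0.48, -0.78]), np.float64(-0.55)) (1, array([ 0.32, -0.87]), np.float
[... 212 characters left out ...]

0.8 0.68 (1, array([ 0.37, -0.83]), np.float64(-0.41)) (1, array([ 0.2, -0.9]), np.float64(-0.3))
0.8 0.74 (1, array([ 0.44, -0.69]), np.float64(-0.33)) (1, array([ 0.29, -0.76]), np.float64(-0.25))
0.8 0.8 (1, array([ 0.52, -0.54]), np.float64(-0.26)) (1, array([ 0.38, -0.62]), np.float64(-0.2))
0.9 0.614 (1, array([ 0.27, -0.89]), np.float64(-0.25)) (1, array([ 0.09, -0.92]), np.float64(-0.1))
0.9 0.68 (1, array([ 0.36, -0.74]), np.float64(-0.19)) (1, array([ 0.2 , -0.78]), np.float64(-0.07))
0.9 0.74 (1, array([ 0.44, -0.59]), np.float64(-0.13)) (1, array([ 0.29, -0.64]), np.float64(-0.03))
0.9 0.8 (1, array([ 0.52, -0.44]), np.float64(-0.05)) (1, array([ 0.38, -0.5 ]), np.float64(0.02))
```

Run:
```python
from ik import *
for t in (.75,.8,.85):
  for X in (.614,):
   for Z in (.065,.12,.18): print(t,Z,ik(X+.022*np.cos(t),Z-.022*np.sin(t),t))
from h import *
s,p,R=st(); print(s['joint_pos'].round(3),p)
R2=tilted(-.16,.8)
rel([.619+.022*np.cos(.8)*.987,-.0192-.022*np.cos(.8)*.16,.24],R2)
```

```text
0.75 0.065 (1, array([ 0.29, -1.02]), np.float64(-0.56))
0.75 0.12 (1, array([ 0.15, -0.97]), np.float64(-0.36))
0.75 0.18 (1, array([ 0.02, -0.89]), np.float64(-0.15))
0.8 0.065 (1, array([ 0.27, -0.98]), np.float64(-0.44))
0.8 0.12 (1, array([ 0.14, -0.92]), np.float64(-0.25))
0.8 0.18 (1, array([ 0.02, -0.84]), np.float64(-0.05))
0.85 0.065 (1, array([ 0.25, -0.93]), np.float64(-0.33))
0.85 0.12 (1, array([ 0.13, -0.87]), np.float64(-0.15))
0.85 0.18 (1, array([ 0.03, -0.78]), np.float64(0.04))
[-0.243 -0.298 -0.934  0.091  0.135 -0.207] [ 0.55067931 -0.01277652  0.23918841]
shift mm [-55.3  -8.4  62.6] rot [0.066  0.084  0.1545]
```

Straight side reach is limited by joint 3. A grasp tilted 46° and taken 10 mm above the coil's middle stays within range, so I go above the coil at that tilt.

>>> step_arm(
  moves=[
    [[-18,-3,21],[0.022,0.028,0.05],85],
    [[-37,-6,42],[0.044,0.056,0.1],85],
    [[-55,-8,62],[0.066,0.084,0.154],85],
    [[-55,-8,62],[0.066,0.084,0.154],85],
  ],
)

```text
clock: 13.63
tcp_pos: [0.6386, -0.021, 0.2402]
orientation: [0.373, 0.073, 0.924, -0.03]
wrist_force: [1.4, 0.4, 1.9]
finger_gap: 0.0849
grip_force: 0.0
```

```bash
cat >> h.py <<'E'
RG=tilted(-.16,.8); ZG=RG.as_matrix()[:,2]; TG=np.array([.619,-.0192,.065])+.022*ZG
E
python3 - <<'E'
from h import *
s,p,R=st(); print(s['joint_pos'].round(3),p,TG)
rel(TG,RG)
E
```

```text
[-0.158 -0.072 -0.693  0.182 -0.001 -0.001] [ 0.63858615 -0.02100719  0.24015836] [ 0.63413177 -0.02164196  0.04921817]
shift mm [135.7  -1.  134.4] rot [ 0.0005 -0.0031  0.0027]
```

>>> step_arm(
  moves=[
    [[11,0,16],[0,0,0],85],
    [[30,-1,35],[0,0,0],85],
    [[53,-1,53],[0,0,0],85],
    [[73,-1,72],[0,0,0],85],
    [[93,-1,92],[0,0,0],85],
    [[110,-1,109],[0,0,0],85],
    [[120,-1,119],[0,0,0],85],
    [[126,-1,125],[0,-0.003,0],85],
  ],
)

```text
clock: 14.3
tcp_pos: [0.6281, -0.021, 0.0575]
orientation: [0.371, 0.072, 0.925, -0.03]
wrist_force: [0.2, -0.0, -0.0]
finger_gap: 0.0848
grip_force: 0.0
```

>>> step_arm(
  moves=[
    [[4,0,4],[0,0,0],85],
    [[8,0,8],[0,0,0],85],
    [[10,0,10],[0,0,0],85],
    [[10,0,10],[0,0,0],85],
  ],
)

```text
clock: 14.63
tcp_pos: [0.6296, -0.0212, 0.0461]
orientation: [0.373, 0.073, 0.925, -0.03]
wrist_force: [0.3, 0.1, -0.3]
finger_gap: 0.0849
grip_force: 0.0
```

Run:
```python
from h import *
s,p,R=st(); print(s['joint_pos'].round(3),p,TG,s['wrist_force'])
rel(TG,RG)
im,K,T=snap('wrist','w5'); snap('scene','s5')
```

```text
[-0.162  0.264 -0.981 -0.44   0.003 -0.004] [ 0.62960184 -0.02115607  0.04612847] [ 0.63413177 -0.02164196  0.04921817] [ 0.32830338  0.09623934 -0.30723291]
shift mm [-5.4  0.2  0.9] rot [ 0.001  -0.0043  0.0028]
```

View pics/w5.png

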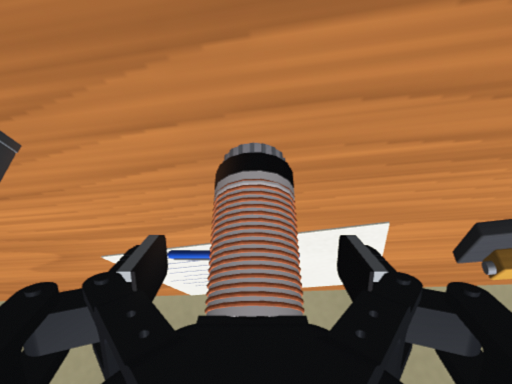

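The wrist view shows the standing coil centred between the open fingers, its foot at (255,150). I raise the grasp 5 mm and close.

>>> step_arm(
  moves=[
    [[-5,0,1],[0,0,0],85],
    [[-5,0,1],[0,0,0],60],
    [[-5,0,1],[0,0,0],40],
    [[-5,0,1],[0,0,0],40],
    [[-5,0,1],[0,0,0],40],
    [[-5,0,1],[0,0,0],40],
    [[-5,0,1],[0,0,0],40],
    [[-5,0,1],[0,0,0],40],
  ],
  grip_force=50,
)

```text
clock: 15.4
tcp_pos: [0.6341, -0.0216, 0.0496]
orientation: [0.373, 0.073, 0.924, -0.03]
wrist_force: [-1.6, 2.4, 4.9]
finger_gap: 0.0427
grip_force: 50.1
```

Run:
```python
from h import *
s,p,R=st(); print(s['joint_pos'].round(3),p,s['wrist_force'],s['finger_gap'],s['grip_force'])
c=R.inv().apply(np.array([.619,-.0192,.055])-p); a=R.inv().apply([0,0,1]); print('coil in tool',c,a)
```

```text
[-0.162  0.262 -0.969 -0.427  0.003 -0.004] [ 0.63412631 -0.0216039   0.04958434] [-1.58489939  2.43934861  4.88568212] 0.04271944977663792 50.098305344581604
coil in tool [ 7.25747608e-03  3.88716768e-06 -1.45341817e-02] [-6.94559159e-01 -5.70970169e-04 -7.19435368e-01]
```

Gripped squarely. I lift it and work out the turn into the laying pose.

>>> step_arm(
  moves=[
    [[-3,0,-3],[0,0,0],40],
    [[-14,0,-14],[0,0,0],40],
    [[-35,0,-36],[0,0,0],40],
    [[-63,0,-65],[0,0,0],40],
    [[-90,0,-93],[0,0,0],40],
    [[-115,0,-118],[0,0,0],40],
    [[-125,0,-129],[0,0,0],40],
    [[-125,0,-129],[0,0,0],40],
  ],
)

```text
clock: 16.07
tcp_pos: [0.6365, -0.0223, 0.2348]
orientation: [0.377, 0.073, 0.923, -0.03]
wrist_force: [1.4, -0.4, -2.6]
finger_gap: 0.0431
grip_force: 51.4
```

```bash
cat >> h.py <<'E'
CT=np.array([.00726,0,-.01453])  # coil mid in tool
E
python3 - <<'E'
from h import *
from scipy.spatial.transform import Slerp
s,p,R=st(); print(s['joint_pos'].round(3),p,s['wrist_force'],s['finger_gap'])
RL=tilted(1.606,.8+np.pi/2); mid=np.array([.44,-.12,.24]); pl=mid-RL.apply(CT)
S=Slerp([0,1],Rn.concatenate([R,RL]))
for f in np.linspace(0,1,6):
    r=S(f); q=p+(pl-p)*f; W=q-.445*r.as_matrix()[:,2]; print(f,q.round(3),'coil',(q+r.apply(CT)).round(3),'axis',r.apply([-.6946,0,-.7194]).round(2),'W',W.round(3),np.hypot(*W[:2]).round(3))
rel(pl,RL)
E
```

```text
[-0.162 -0.073 -0.715  0.154  0.002 -0.004] [ 0.63648336 -0.02230909  0.23481143] [ 1.38277819 -0.35805607 -2.61672251] 0.043079375297899174
0.0 [ 0.636 -0.022  0.235] coil [ 0.621 -0.02   0.24 ] axis [-0.01  0.    1.  ] W [0.329 0.027 0.553] 0.33
0.2 [ 0.597 -0.043  0.233] coil [ 0.584 -0.043  0.242] axis [0.22 0.26 0.94] W [0.368 0.015 0.61 ] 0.368
0.4 [ 0.558 -0.064  0.231] coil [ 0.547 -0.064  0.243] axis [0.34 0.54 0.77] W [0.412 0.036 0.639] 0.414
0.6000000000000001 [ 0.519 -0.084  0.229] coil [ 0.512 -0.084  0.243] axis [0.33 0.78 0.53] W [0.446 0.081 0.635] 0.453
0.8 [ 0.479 -0.105  0.227] coil [ 0.476 -0.103  0.242] axis [0.2  0.95 0.25] W [0.454 0.139 0.598] 0.475
1.0 [ 0.44  -0.125  0.225] coil [ 0.44 -0.12  0.24] axis [-0.04  1.    0.  ] W [0.429 0.194 0.535] 0.471
shift mm [ 134.1 -132.7 -116.9] rot [ 0.023   1.1133 -1.9098]
```

>>> step_arm(
  moves=[
    [[7,-7,-6],[0.001,0.062,-0.106],40],
    [[15,-15,-13],[0.003,0.124,-0.212],40],
    [[22,-22,-20],[0.004,0.186,-0.318],40],
    [[30,-29,-26],[0.005,0.247,-0.424],40],
    [[37,-37,-33],[0.006,0.309,-0.53],40],
    [[45,-44,-39],[0.008,0.371,-0.637],40],
    [[52,-52,-46],[0.009,0.433,-0.743],40],
    [[60,-59,-52],[0.01,0.495,-0.849],40],
  ],
)

```text
clock: 16.73
tcp_pos: [0.5446, -0.0681, 0.2215]
orientation: [0.092, -0.306, 0.933, -0.165]
wrist_force: [-0.4, -0.2, -3.5]
finger_gap: 0.0429
grip_force: 51.3
```

Run:
```python
from h import *
s,p,R=st(); print(s['joint_pos'].round(3),p,s['wrist_force'],s['finger_gap'])
RL=tilted(1.606,.8+np.pi/2); mid=np.array([.44,-.12,.24]); rel(mid-RL.apply(CT),RL)
```

```text
[-0.158  0.03  -0.395  0.825 -0.207 -0.825] [ 0.54456435 -0.06810472  0.22151956] [-0.3887293  -0.16947676 -3.45128867] 0.04286460023845899
shift mm [117.3  11.9 -17. ] rot [ 0.0258  0.6126 -1.0492]
```

>>> step_arm(
  moves=[
    [[12,1,-2],[0.003,0.061,-0.105],40],
    [[23,2,-3],[0.005,0.122,-0.21],40],
    [[35,4,-5],[0.008,0.184,-0.315],40],
    [[47,5,-7],[0.01,0.245,-0.42],40],
    [[59,6,-8],[0.013,0.306,-0.525],40],
    [[70,7,-10],[0.015,0.368,-0.63],40],
    [[82,8,-12],[0.018,0.429,-0.734],40],
    [[94,10,-14],[0.021,0.49,-0.839],40],
  ],
)

```text
clock: 17.4
tcp_pos: [0.4611, -0.113, 0.2237]
orientation: [-0.201, -0.607, 0.722, -0.265]
wrist_force: [-0.1, 0.5, -3.5]
finger_gap: 0.0429
grip_force: 51.4
```

Run:
```python
from h import *
s,p,R=st(); print(s['joint_pos'].round(3),p,s['wrist_force'],s['finger_gap'])
RL=tilted(1.606,.8+np.pi/2); mid=np.array([.44,-.12,.24]); rel(mid-RL.apply(CT),RL)
```

```text
[-0.011  0.115 -0.393  1.015 -0.677 -1.426] [ 0.46109892 -0.11301831  0.22368152] [-0.1124943   0.45737412 -3.50547217] 0.04288986204193345
shift mm [13.9 18.9  6.3] rot [ 0.0043  0.1224 -0.2108]
```

>>> step_arm(
  moves=[
    [[7,9,3],[0.002,0.061,-0.105],40],
    [[14,19,6],[0.004,0.122,-0.211],40],
    [[14,19,6],[0.004,0.122,-0.211],40],
    [[14,19,6],[0.004,0.122,-0.211],40],
  ],
)

```text
clock: 17.73
tcp_pos: [0.44, -0.1244, 0.2247]
orientation: [0.268, 0.661, -0.643, 0.28]
wrist_force: [0.5, -0.6, -2.3]
finger_gap: 0.0431
grip_force: 51.4
```

Run:
```python
from h import *
im,K,T=snap('wrist','w6'); s,p,R=st(); print(s['joint_pos'].round(3),p,s['wrist_force'],s['finger_gap'])
print('coil',p+R.apply(CT),R.apply([-.6946,0,-.7194])); print('cradle px',proj(K,T,[.448,-.2335,.05]))
```

```text
[ 0.022  0.11  -0.454  0.991 -0.795 -1.582] [ 0.44110179 -0.12459448  0.22581561] [ 0.60018878  0.49943826 -2.35346509] 0.04282208553178648
coil [ 0.44082503 -0.11930365  0.24117005] [-0.03019318  0.99951954  0.00738793]
cradle px [247.83041498 208.74112584]
```

View pics/w6.png

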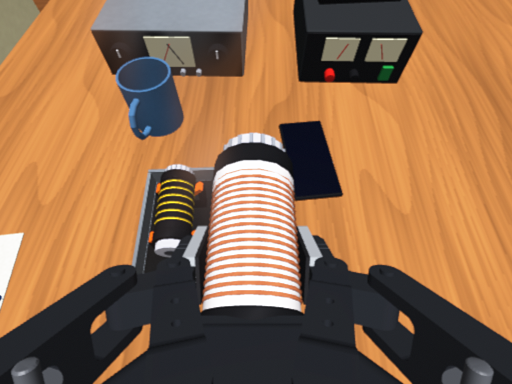

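The wrist view shows the coil held level, centred at (255,220). The tray is behind it with coil 2 at (175,210), and the empty saddles are hidden by the coil. I check the cradle estimate with an orange mask in the stored top and scene views.

Run:
```python
from h import *
for n,box in (('top0',(285,330,155,216)),('scene0',(140,225,200,285))):
    im,K,T=load(n); h=cv2.cvtColor(im,cv2.COLOR_RGB2HSV); m=((h[...,0]>3)&(h[...,0]<16)&(h[...,1]>170)&(h[...,2]>120)).astype(np.uint8)
    z=np.zeros_like(m); z[box[2]:box[3],box[0]:box[1]]=1; m*=z
    k,l,s,c=cv2.connectedComponentsWithStats(m)
    for i in range(1,k):
        if s[i,4]>4: print(n,s[i,4],c[i].round(1),onz(K,T,*c[i],.046).round(3))
    # grey walls: tray rectangle in top view
    if n=='top0':
        P=[onz(K,T,268+u/5-80,155+(v-300)/5,.034)[:2] for u,v in [(489,343),(692,328),(714,577),(508,592)]]; print(np.round(P,3),np.mean(P,0), np.linalg.norm(P[1]-P[0]),np.linalg.norm(P[2]-P[1])); 
        d=(P[0]+P[3]-P[1]-P[2]); e=P[3]+P[2]-P[0]-P[1]; print('x yaw',np.arctan2(d[1],d[0]),'y yaw',np.arctan2(e[1],e[0])); print('cradle',np.mean(P,0)+.044*e/np.linalg.norm(e))
```

```text
top0 151 [308.5 157.1] [ 0.605 -0.23   0.046]
top0 6 [298.  167.5] [ 0.565 -0.19   0.046]
top0 6 [316.  166.5] [ 0.569 -0.258  0.046]
top0 7 [317.  180.3] [ 0.516 -0.262  0.046]
top0 7 [299.  181.7] [ 0.51  -0.194  0.046]
top0 26 [317.7 192.4] [ 0.47  -0.264  0.046]
top0 6 [285.  192.5] [ 0.469 -0.14   0.046]
top0 25 [299.8 193.8] [ 0.464 -0.196  0.046]
top0 22 [318.6 201.6] [ 0.435 -0.267  0.046]
top0 25 [300.6 202.9] [ 0.43  -0.199  0.046]
top0 8 [285.5 212.1] [ 0.395 -0.142  0.046]
top0 32 [317.6 214.2] [ 0.388 -0.262  0.046]
top0 6 [302.5 215. ] [ 0.385 -0.206  0.046]
[[ 0.581 -0.145]
 [ 0.593 -0.3  ]
 [ 0.403 -0.314]
 [ 0.391 -0.158]] [ 0.4921584  -0.22923871] 0.155560287834346 0.19085636706360942
x yaw 1.6462583084080307 y yaw -3.069445629810267
cradle [ 0.44827286 -0.23241042]
scene0 49 [182.1 215. ] [ 0.434 -0.204  0.046]
scene0 52 [159.6 225.1] [ 0.439 -0.271  0.046]
scene0 22 [187.2 223.4] [ 0.467 -0.2    0.046]
scene0 25 [164.4 233.9] [ 0.473 -0.268  0.046]
scene0 22 [201.1 247.9] [ 0.557 -0.193  0.046]
scene0 20 [177.3 259.5] [ 0.562 -0.261  0.046]
```

Both views agree: cradle centre ≈ (0.450,-0.233), axis yaw ≈ 1.648.

Run:
```python
from h import *
RL=tilted(1.648,.8+np.pi/2)
for z in (.2,.095,.066): rel(np.array([.45,-.233,z])-RL.apply(CT),RL)
```

```text
shift mm [ 50.4  -5.6 110.2] rot [ 0.0284  0.0043 -0.0383]
shift mm [-24.6  -4.8 183.7] rot [ 0.0284  0.0043 -0.0383]
shift mm [-45.3  -4.5 204. ] rot [ 0.0284  0.0043 -0.0383]
```

>>> step_arm(
  moves=[
    [[10,-1,22],[0.006,0.001,-0.008],40],
    [[22,-3,48],[0.014,0.002,-0.019],40],
    [[36,-4,78],[0.02,0.003,-0.028],40],
    [[46,-5,100],[0.028,0.004,-0.038],40],
    [[50,-6,110],[0.028,0.004,-0.038],40],
    [[42,-6,118],[0.028,0.004,-0.038],40],
    [[30,-5,130],[0.028,0.004,-0.038],40],
    [[20,-5,140],[0.028,0.004,-0.038],40],
  ],
)

```text
clock: 18.45
tcp_pos: [0.4512, -0.2397, 0.1436]
orientation: [0.264, 0.675, -0.627, 0.287]
wrist_force: [-1.0, -0.2, -3.4]
finger_gap: 0.0426
grip_force: 51.5
```

>>> step_arm(
  moves=[
    [[-14,0,14],[0,0,0],40],
    [[-28,0,28],[0,0,0],40],
    [[-38,0,38],[0,0,0],40],
    [[-44,0,43],[0,0,0],40],
    [[-44,0,43],[0,0,0],40],
    [[-44,0,43],[0,0,0],40],
  ],
)

```text
clock: 18.95
tcp_pos: [0.4511, -0.2394, 0.0825]
orientation: [0.265, 0.676, -0.625, 0.287]
wrist_force: [0.6, -0.6, -1.9]
finger_gap: 0.0425
grip_force: 51.5
```

Run:
```python
from h import *
s,p,R=st(); print(s['joint_pos'].round(3),s['wrist_force'],s['finger_gap'])
print('coil',p+R.apply(CT),R.apply([-.6946,0,-.7194]))
RL=tilted(1.648,.8+np.pi/2)
for z in (.08,.066,.062): rel(np.array([.45,-.233,z])-RL.apply(CT),RL)
im,K,T=snap('scene','s7'); cv2.imwrite('pics/s7c.png',cv2.resize(im[150:300,110:310],(800,600),interpolation=cv2.INTER_CUBIC)[:,:,::-1])
```

```text
[-0.241  0.224 -0.773  0.26  -0.751 -2.014] [ 0.58357584 -0.630773   -1.91186655] 0.04252412961805467
coil [ 0.45070937 -0.23403633  0.09783084] [-0.0774769   0.99699585  0.00145593]
shift mm [-13.6   0.7  11.6] rot [-0.0007 -0.0015 -0.0003]
shift mm [-23.6   0.7  21.4] rot [-0.0007 -0.0015 -0.0003]
shift mm [-26.5   0.7  24.1] rot [-0.0007 -0.0015 -0.0003]
```

View pics/s7c.png

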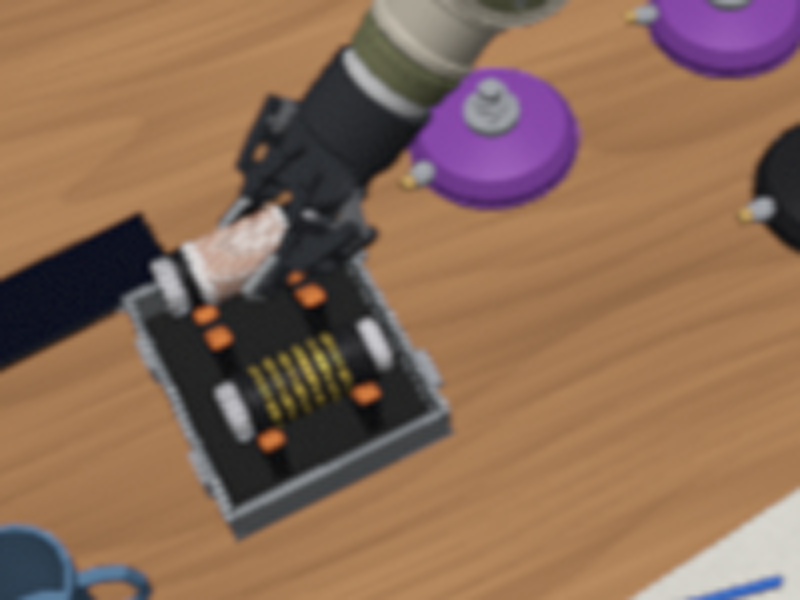

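The crop shows the held coil over the empty saddles, parallel to coil 2. I lower it slowly until the saddles take the load.

>>> step_arm(
  moves=[
    [[-4,0,3],[0,0,0],40],
    [[-8,0,7],[0,0,0],40],
    [[-12,0,11],[0,0,0],40],
    [[-16,0,14],[0,0,0],40],
    [[-19,0,17],[0,0,0],40],
    [[-21,0,19],[0,0,0],40],
    [[-21,0,19],[0,0,0],40],
  ],
)

```text
clock: 19.58
tcp_pos: [0.4502, -0.238, 0.0532]
orientation: [0.265, 0.676, -0.625, 0.286]
wrist_force: [-0.0, 0.4, -2.4]
finger_gap: 0.043
grip_force: 51.5
```

>>> step_arm(
  moves=[
    [[-0.7,0,0.7],[0,0,0],40],
    [[-1.4,0,1.4],[0,0,0],40],
    [[-1.4,0,1.4],[0,0,0],40],
  ],
)

```text
clock: 19.83
tcp_pos: [0.4508, -0.2382, 0.0522]
orientation: [0.265, 0.676, -0.625, 0.287]
wrist_force: [0.7, -0.8, -3.4]
finger_gap: 0.0428
grip_force: 51.5
```

>>> step_arm(
  moves=[
    [[-0.4,0,0.4],[0,0,0],40],
    [[-0.8,0,0.8],[0,0,0],40],
    [[-0.8,0,0.8],[0,0,0],40],
  ],
)

```text
clock: 20.08
tcp_pos: [0.4508, -0.2382, 0.0511]
orientation: [0.265, 0.676, -0.625, 0.287]
wrist_force: [0.9, 0.3, -3.0]
finger_gap: 0.0429
grip_force: 51.5
```

Run:
```python
from h import *
s,p,R=st(); print(s['wrist_force'],s['ft_torque']); print('coil',p+R.apply(CT),R.apply([-.6946,0,-.7194]))
```

```text
[ 0.94664459  0.2851154  -2.9646622 ] [1.02422332 0.06067857 0.00112319]
coil [ 0.45036382 -0.23285733  0.06640941] [-0.07842901  0.99692184  0.00111727]
```

>>> step_arm(
  moves=[
    [[-0.7,0,0.7],[0,0,0],40],
    [[-1.4,0,1.4],[0,0,0],40],
    [[-1.4,0,1.4],[0,0,0],40],
  ],
)

```text
clock: 20.33
tcp_pos: [0.4507, -0.2382, 0.0489]
orientation: [0.265, 0.676, -0.625, 0.287]
wrist_force: [-0.2, 0.6, -3.4]
finger_gap: 0.0432
grip_force: 51.5
```

>>> step_arm(
  moves=[
    [[-0.4,0,0.4],[0,0,0],40],
    [[-0.7,0,0.7],[0,0,0],40],
    [[-0.7,0,0.7],[0,0,0],40],
  ],
)

```text
clock: 20.58
tcp_pos: [0.4506, -0.2385, 0.0485]
orientation: [0.265, 0.676, -0.625, 0.287]
wrist_force: [-2.4, 1.4, 2.8]
finger_gap: 0.0429
grip_force: 52.3
```

Run:
```python
from h import *
s,p,R=st(); print(s['wrist_force'],s['ft_torque']); print('coil',p+R.apply(CT),R.apply([-.6946,0,-.7194]))
```

```text
[-2.36411599  1.43625936  2.77123236] [ 0.60112246  0.34624409 -0.2278602 ]
coil [ 0.45021447 -0.23307524  0.06385333] [-7.81835592e-02  9.96941749e-01  3.17818834e-06]
```

Contact is 2 mm high with a push towards -x, so I ease it 1.5 mm that way (tool +y) and lower it a little further.

>>> step_arm(
  moves=[
    [[0,0.7,0],[0,0,0],40],
    [[0,1.5,0],[0,0,0],40],
    [[-0.4,1.5,0.4],[0,0,0],40],
    [[-0.7,1.5,0.7],[0,0,0],40],
    [[-0.7,1.5,0.7],[0,0,0],40],
  ],
)

```text
clock: 21.0
tcp_pos: [0.4505, -0.2386, 0.0484]
orientation: [0.265, 0.676, -0.625, 0.288]
wrist_force: [-1.0, 4.4, 7.8]
finger_gap: 0.0428
grip_force: 52.6
```

Run:
```python
from h import *
s,p,R=st(); print(s['wrist_force'],s['ft_torque']); print('coil',p+R.apply(CT),R.apply([-.6946,0,-.7194]))
```

```text
[-1.0074481   4.35106328  7.83855241] [0.28187327 0.10623426 0.15234297]
coil [ 0.44998654 -0.23321895  0.06369427] [-7.89706054e-02  9.96879305e-01 -9.02179097e-04]
```

It is seated: the sideways force is small and the vee holds it. I release gradually and withdraw along the tool axis.

>>> step_arm(
  moves=[
    [[0,0,0],[0,0,0],44],
    [[0,0,0],[0,0,0],47],
    [[0,0,0],[0,0,0],55],
    [[0,0,0],[0,0,0],65],
    [[0,0,0],[0,0,0],78],
    [[0,0,0],[0,0,0],78],
    [[0,0,0],[0,0,0],78],
  ],
  grip_force=20,
)

```text
clock: 21.58
tcp_pos: [0.4491, -0.2384, 0.0469]
orientation: [0.265, 0.676, -0.625, 0.286]
wrist_force: [-1.0, 0.2, 0.8]
finger_gap: 0.078
grip_force: 0.0
```

>>> step_arm(
  moves=[
    [[0,0,-5],[0,0,0],78],
    [[0,0,-20],[0,0,0],78],
    [[0,0,-40],[0,0,0],78],
    [[0,0,-65],[0,0,0],78],
    [[0,0,-95],[0,0,0],78],
    [[0,0,-125],[0,0,0],78],
    [[0,0,-150],[0,0,0],78],
    [[0,0,-150],[0,0,0],78],
  ],
)

```text
clock: 22.25
tcp_pos: [0.4429, -0.1288, 0.155]
orientation: [0.263, 0.676, -0.625, 0.289]
wrist_force: [0.8, -0.5, -0.1]
finger_gap: 0.0778
grip_force: 0.0
```

Run:
```python
from h import *
s,p,R=st(); print(s['wrist_force'],p)
im,K,T=snap('wrist','w8'); a,_,_=snap('scene','s8'); 
print([proj(K,T,q).round() for q in ([.45,-.233,.062],[.446,-.178,.062],[.454,-.288,.062])])
cv2.imwrite('pics/w8c.png',np.hstack([cv2.resize(a[190:290,120:253],(400,300),interpolation=cv2.INTER_CUBIC),cv2.resize(im,(400,300))])[:,:,::-1])
```

```text
[ 0.83527999 -0.50610125 -0.10997511] [ 0.44285898 -0.12877138  0.15501487]
[array([253., 177.]), array([252., 227.]), array([253., 136.])]
```

View pics/w8c.png

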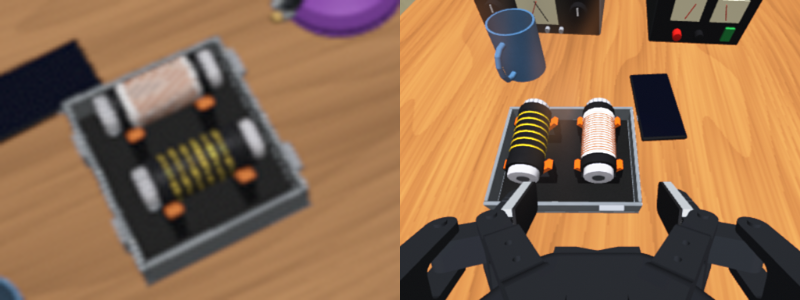

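Both views show the coil lying in the empty saddles, parallel to coil 2 and within about 4 mm of centre lengthwise. The gripper is clear, so I hand in.

```bash
python3 -c "
from workcell import env; print(env.hand_in())"
```

```text
the job is handed in; nothing more can be done
None
```

The coil was unscrewed and lifted off, stood upright on the desk and let go, then re-gripped by its side and laid in the empty saddles, about 4 mm off centre lengthwise in the last pictures. The job is handed in after about 22 s of robot time; hand-in returned no verdict.

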